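# Unlock the cedar porch cabinet with the red key

## Task

Take the red-handled key out of the key rack, push it fully home in the keyhole with the red ring on top of the cedar cabinet, and turn it about a quarter turn clockwise so that the hidden bolt lets go and the cabinet's door springs ajar. Then let go and leave the red key standing in the lock; leave the blue key standing where it is in the rack.

Things in the scene. Friction and masses are not known exactly. Their poses are not given: they have to be found in the camera images.
- key_red_grip (a point): Handle centre of the red key, loose and upright in a slot (48 x 20 mm) of the 50 mm high rack. z up. Handle plate 60 (x) x 10 (y) x 36 mm high: pinch across y. Below this point: neck 14 mm thick; collar 52 mm wide, faces 30 and 36 mm down, resting on the rack; flat blade 36 (x) x 8 (y) mm down to 76 mm. Lift straight up over 40 mm. Same after a half turn: fits either way round. About 110 g.
- key_blue_grip (a point): Handle centre of the blue key: same handle and collar, round pin for a blade, wrong for this lock. It stands in the rack's other slot, 110 mm from the red key along the handles' width. Which key is in which slot varies.
- keyhole (a point): Mouth centre of the slot, 48 (x) x 20 (y) mm, at the start along this point's x; z up. Key home: handle centre 36 mm above. The point stays; the round core (red ring) turns clockwise from above, lightly. It follows after up to 20 deg of play, the bolt frees 43 deg later: turn the key 75 to 90 deg. Cedar top 6 mm below, 150 mm over table; on it a 9 mm coaster, an 85 mm jar over 150 mm off.
- door (a joint): Angle of the cabinet's door in rad: 0 shut, 0.45 fully ajar. The door is on the cabinet's face towards +x of the keyhole point (the side away from the robot), hinged on an upright edge. A spring swings it open by itself in about a second once the bolt lets go; it need not be touched.
Not all that is in view belongs to the job. What is shaped like the part that bears key_red_grip but green is not meant.

How it is judged:
By the outcome, as a careful person would: the job done as asked, in the order asked, and still so for the second after the job is handed in, with the robot touching nothing.
It also fails if it takes over 48 s, if anything falls off the work surface, if the arm or the gripper's body presses on something with over 40 N, if the wrist force passes 120 N, or if a joint passes its speed limit or range.

## Robot

A 6-joint arm with a two-finger parallel gripper is mounted at the origin on the work surface. World frame = base frame: x ahead of the robot, y to its left, z up, the work surface at z = 0. Lengths are in m, angles in rad, forces in N, time in s.
With the tool pointing down it reaches from about 0.275 to 0.875 m from the base axis. Payload 12.5 kg.
Tool frame: the origin (TCP) lies at the very end of the fingers, on their centre line; the grasp point (between the pads) lies 19 mm behind it; x points along the fingers, y is the direction in which the jaws open and shut, and the axes are right-handed (so a half turn about x gives the same grasp; the last joint's range is limited). The gripper opens to 85 mm and grips with 20 to 120 N. Pads are 22 mm wide; open, the fingers measure 114 mm over their backs; the gripper's body (76 mm by 85 mm) begins 54 mm behind the grasp point. The pads swing forward as they close: fully open they stand 13 mm farther back than shut.
Start: joints at [-1.309, 0.351, 1.652, -0, 1.139, -0.085], TCP at [0.187, -0.517, 0.231] pointing down, gripper open.
Joint ranges: [-2.75, 2.75], [-0.79, 2.1], [0.01, 2.65], [-1.57, 4.71], [0.07, 3.14], [-2.87, 2.87]. Speed limits (rad/s): [2.22, 2.22, 2.79, 3.14, 3.14, 3.14].

## Interface

Orientations are given as a 3x3 rotation matrix whose columns are the frame's x, y, z axes.
In Python, from bench import manip gives the robot as it stands. Calls block until the motion is done:
- manip.move_ptp(position, orientation): joint-space move of the TCP to a pose.
- manip.move_l(position, attitude=None, max_speed=0.15): straight line of the TCP; attitude=None keeps the orientation; max_speed is the mean speed in m/s.
- manip.move_j(angles): joint-space move.
- manip.set_gripper(opening, effort=None): opening from 0.0 (shut) to 1.0 (fully open); effort is the grip in N (None keeps the last); returns when the fingers have stopped.
- manip.dwell(seconds).
- manip.inverse_kinematics(position, orientation): joint angles nearest the present ones, or None.
- manip.grab_frame(name): name is "scene" or "top" or "wrist"; returns (picture, depth): 384x512x3 uint8, red, green, blue; 384x512 float32, m along the optical axis (not along the pixel's ray), 0 where there is no reading.
- manip.get_calibration(name): a dict with "camera_matrix" (3x3 intrinsics, pixels), "R" (3x3) and "t" (3): a world point X has camera coordinates R X + t. Camera axes: x right, y down, z forward; pixel columns grow to the right and rows downward; lengths in m; the calibration is good to about 2 mm. A picture is of the moment at which its call begins: read the wrist's pose just before it. get_calibration takes no time and is no camera call; for the wrist camera it gives the pose at the moment of the call.
A pose or a line that the arm cannot do raises manip.Unreachable and nothing moves.
- manip.sign_off(): hands the job in, once; it reports no verdict.
Trained networks look in the newest picture that a camera, given by its name, has taken for a name from the list of things; names that differ only in an ending like _2 or _b are one class to them, and where a whole thing is asked for, a point or a joint stands for the part that bears it (a point fixed in the world has none). Each returns a list of dicts, best first, with "confidence" (0 to 1); they miss things now and then, are a little off and sometimes report something else, mostly with a low value. They report only what shows in the picture. A call takes as long as a camera call. They do not tell look-alikes from the thing itself.
- manip.look_for(camera, name): "at" ([x, y, z] in m, in world coordinates, good to about 4 mm: the middle of the surface that is visible of it).
Readings, each from a call of its own:
- manip.current_time(): time.
- manip.current_qpos(): joint angles.
- manip.current_joint_vel(): joint speeds.
- manip.current_joint_torque(): joint torques, N m.
- manip.current_ee_pos(): TCP position.
- manip.current_tcp_rot(): TCP orientation.
- manip.current_force(): force on the tool from outside, world axes, zero at the start.
- manip.current_ft_torque(): the same for the moment, N m.
- manip.current_grip_width(): opening from 0.0 (shut) to 1.0 (fully open).
Only numpy, scipy, OpenCV 4.12 (cv2) and the standard library are available. Lean on these libraries where they do the work, as an engineer would, in place of code of your own. Each camera call takes 0.05 s, during which the arm holds its last target.

## Working session

There is one attempt and no reset: what is moved stays moved. The work goes in short steps, each a Python script; the robot and the scene stay as the last script left them, time stands still between calls to the robot, and variables do not carry over. Pictures are saved under pics/ and viewed, and the job is handed in when it is done.

```bash
mkdir -p pics; ls; python3 - <<'E'
from bench import manip
import cv2
for n in ["scene","top","wrist"]:
    p,d=manip.grab_frame(n); cv2.imwrite(f"pics/a_{n}.png",p[:,:,::-1])
    c=manip.get_calibration(n); print(n,c["R"].round(3).tolist(),c["t"].round(3).tolist(),c["camera_matrix"][0,0])
    for k in ["key_red_grip","key_blue_grip","keyhole","door"]:
        try: print(k,[(x["at"],round(x["confidence"],2)) for x in manip.look_for(n,k)][:4])
        except Exception as e: print(k,e)
print(manip.current_time())
E
```

```text
pics
scene [[-0.287, 0.958, -0.005], [0.783, 0.232, -0.577], [-0.552, -0.17, -0.817]] [0.171, -0.387, 1.501] 382.81292729030037
key_red_grip [([0.683, -0.2887, 0.0448], 0.67), ([0.5547, -0.3771, 0.0764], 0.61)]
key_blue_grip [([0.5286, -0.2652, 0.0796], 0.71)]
keyhole [([0.5393, 0.2181, 0.1523], 0.91)]
door [([0.5876, 0.1984, 0.0936], 0.81), ([0.5502, -0.3741, 0.0757], 0.64)]
top [[0.062, -0.998, -0.001], [-0.976, -0.06, -0.208], [0.207, 0.013, -0.978]] [-0.025, 0.61, 1.033] 356.05448441249143
key_red_grip [([0.5408, -0.3733, 0.0582], 0.79)]
key_blue_grip [([0.5213, -0.2679, 0.0593], 0.54)]
keyhole [([0.4869, 0.2185, 0.1531], 0.75)]
door [([0.5817, 0.176, 0.1304], 0.8)]
wrist [[0.34, -0.94, 0.0], [-0.897, -0.324, 0.3], [-0.282, -0.102, -0.954]] [-0.549, -0.039, 0.379] 332.17044175863435
key_red_grip []
key_blue_grip []
keyhole []
door []
0.75
```

```bash
python3 - <<'E'
import cv2
for n in ["scene","top"]:
    p=cv2.imread(f"pics/a_{n}.png"); cv2.imwrite(f"pics/a_{n}_v.png",cv2.resize(p,(800,600),interpolation=cv2.INTER_CUBIC))
E
```

```text
(no output)
```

View pics/a_scene_v.png

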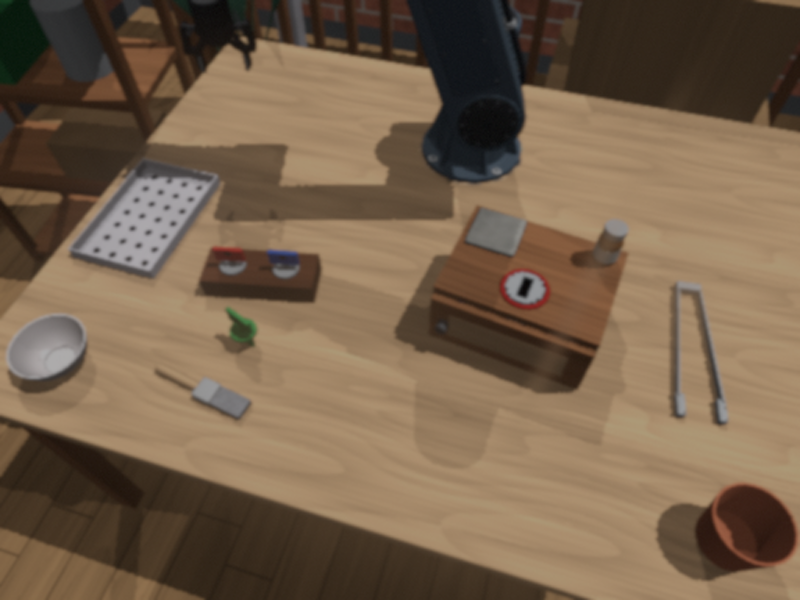

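View pics/a_top_v.png

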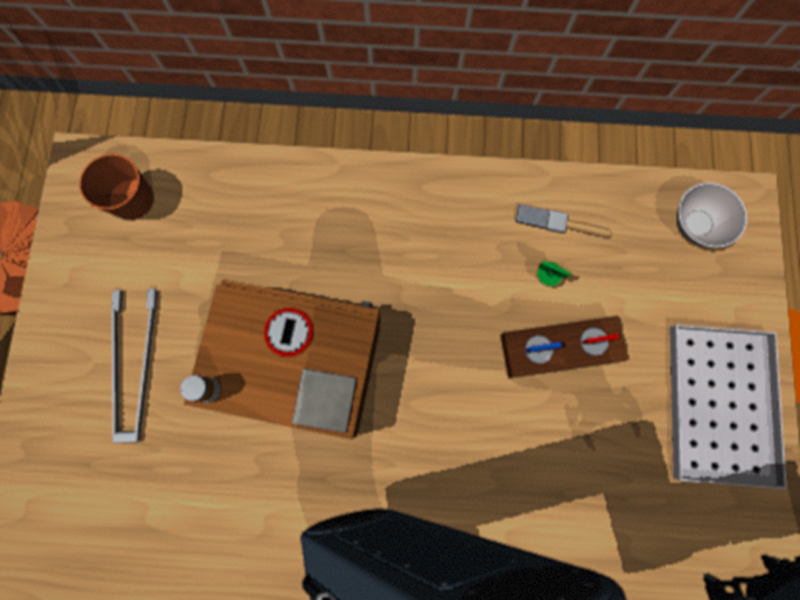

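Three key-like things show in the scene view (upscaled). Red is at (228,252) in the rack, blue is at (283,257) in the rack, and a green decoy lies loose at (240,325). The upright red one in the rack fits the description. The lock is the red ring at (525,288) in scene and (289,331) in top.

```bash
cat > h.py <<'E'
import numpy as np, cv2
from bench import manip
def rays(c,uv):
    K,R,t=c["camera_matrix"],c["R"],np.array(c["t"])
    d=np.c_[np.asarray(uv,float),np.ones(len(uv))]@np.linalg.inv(K).T
    return -R.T@t, d@R
def plane(c,uv,z):
    o,d=rays(c,uv); return o+d*((z-o[2])/d[:,2])[:,None]
def mask(p,col):
    h=cv2.cvtColor(p,cv2.COLOR_RGB2HSV).astype(int); H,S,V=h[...,0],h[...,1],h[...,2]
    if col=="red": return ((H<7)|(H>172))&(S>170)&(V>70)
    if col=="blue": return (abs(H-112)<14)&(S>130)&(V>60)
def near(c,m,z,xy,r):
    v,u=np.nonzero(m); uv=np.c_[u,v]; P=plane(c,uv,z); k=np.hypot(*(P[:,:2]-xy).T)<r
    return uv[k],P[k]
def cloud(c,d,m):
    v,u=np.nonzero(m&(d>0)); K=c["camera_matrix"]; z=d[v,u]
    X=np.c_[(u-K[0,2])*z/K[0,0],(v-K[1,2])*z/K[1,1],z]; return (X-np.array(c["t"]))@c["R"]
def down(yaw): # jaw (tool y) along yaw dir, tool x down
    y=np.array([np.cos(yaw),np.sin(yaw),0]); x=np.array([0,0,-1.]); return np.c_[x,y,np.cross(x,y)]
def rect(P):
    (c,s,a)=cv2.minAreaRect((P[:,:2]*1000).astype(np.float32)); 
    if s[0]<s[1]: a+=90; s=s[::-1]
    return np.array(c)/1000,np.array(s),(a+90)%180-90
E
python3 - <<'E'
from h import *
for n in ["scene","top"]:
    p,d=manip.grab_frame(n); c=manip.get_calibration(n)
    for col,xy in [("red",(.54,-.375)),("blue",(.522,-.268))]:
        m=mask(p,col); uv,P=near(c,m,.10,xy,.06)
        mm=np.zeros_like(m); mm[uv[:,1],uv[:,0]]=1
        C=cloud(c,d,mm); print(n,col,len(uv),"med",np.median(C,0).round(4),"z",np.percentile(C[:,2],[5,50,95]).round(3),rect(C))
    m=mask(p,"red"); uv,P=near(c,m,.156,(.51,.21),.07); print("ring",len(uv),rect(P))
    h=cv2.convexHull(uv.astype(np.int32)); (e)=cv2.fitEllipse(h); print("ellipse",plane(c,[e[0]],.156))
c=manip.get_calibration("wrist");R=manip.current_tcp_rot();p=manip.current_ee_pos()
C=-c["R"].T@c["t"]; print("cam in tool",R.T@(C-p),"axes",(R.T@c["R"].T).round(3).tolist())
E
```

```text
scene red 5 med [ 0.5432 -0.3582  0.1041] z [0.1   0.104 0.105] (array([ 0.54238074, -0.35572928]), array([12.31604671,  4.29938984]), -78.20246601104736)
  return _methods._mean(a, axis=axis, dtype=dtype,
  ret = um.true_divide(
Traceback (most recent call last):
IndexError: index -1 is out of bounds for axis 0 with size 0
```

```bash
cat >> h.py <<'E'
def mask(p,col):
    r,g,b=[p[...,i].astype(float) for i in range(3)]
    if col=="red": return (r>90)&(r>2.2*g)&(r>1.8*b)
    if col=="blue": return (b>70)&(b>1.5*r)&(b>1.3*g)
E
python3 - <<'E'
from h import *
for n in ["scene","top"]:
    p,d=manip.grab_frame(n); c=manip.get_calibration(n)
    for col,xy in [("red",(.54,-.375)),("blue",(.522,-.268))]:
        m=mask(p,col); uv,P=near(c,m,.10,xy,.06)
        mm=np.zeros_like(m); mm[uv[:,1],uv[:,0]]=1
        C=cloud(c,d,mm); print(n,col,len(uv),"med",np.median(C,0).round(4),rect(C)) if len(C)>3 else print(n,col,len(C))
    m=mask(p,"red"); uv,P=near(c,m,.156,(.51,.21),.09); print("ring",len(uv),rect(P))
    h=cv2.convexHull(uv.astype(np.int32)); (e)=cv2.fitEllipse(h); print("ellipse",plane(c,[e[0]],.156))
c=manip.get_calibration("wrist");R=manip.current_tcp_rot();p=manip.current_ee_pos()
C=-c["R"].T@c["t"]; print("cam in tool",R.T@(C-p),"axes",(R.T@c["R"].T).round(3).tolist())
E
```

```text
scene red 40 med [ 0.5459 -0.3714  0.1026] (array([ 0.54602527, -0.37228586]), array([55.1404686 ,  7.84340143]), -78.12436771392822)
scene blue 41 med [ 0.5248 -0.267   0.1028] (array([ 0.5243847, -0.26759  ]), array([50.34716034,  7.96498013]), -77.48310852050781)
ring 143 (array([0.520909  , 0.20211771]), array([85.90846252, 77.51376343]), -89.80783401429653)
ellipse [[0.51790546 0.20243885 0.156     ]]
top red 79 med [ 0.5423 -0.3797  0.1027] (array([ 0.54592273, -0.38731442]), array([84.37815094, 14.78815842]), -72.25638008117676)
top blue 85 med [ 0.5199 -0.2679  0.1028] (array([ 0.5240376 , -0.27648709]), array([77.00667572, 15.41581535]), -76.48906707763672)
ring 272 (array([0.51062238, 0.20183215]), array([87.14789581, 83.46065521]), 5.378838539123535)
ellipse [[0.51097792 0.20142145 0.156     ]]
cam in tool [-0.14232159 -0.00068483 -0.07628937] axes [[-0.0, -0.3, 0.954], [1.0, 0.0, 0.0], [-0.0, 0.954, 0.3]]
```

```bash
python3 - <<'E'
from h import *
D=np.radians
for a in (12,-168):
    print("grasp",a,manip.inverse_kinematics([.545,-.376,.07],down(D(a))))
for a in (81,-99,1,-179):
    print("lock",a,manip.inverse_kinematics([.514,.202,.175],down(D(a))))
manip.move_ptp([.545,-.376,.20],down(D(12)))
p,d=manip.grab_frame("wrist"); c=manip.get_calibration("wrist")
cv2.imwrite("pics/w1.png",p[:,:,::-1])
for col,xy in [("red",(.545,-.376)),("blue",(.523,-.268))]:
    m=mask(p,col); uv,P=near(c,m,.104,xy,.06)
    mm=np.zeros_like(m); mm[uv[:,1],uv[:,0]]=1
    C=cloud(c,d,mm); print(col,len(uv),"med",np.median(C,0).round(4)); T=C[C[:,2]>.1005]; print(len(T),rect(T),T.mean(0),rect(P))
print(manip.current_time(),manip.look_for("wrist","key_red_grip"))
E
```

```text
grasp 12 [-6.74207795e-01  7.33662541e-01  1.45182175e+00 -4.44089210e-16
  9.56108367e-01 -8.83647305e-01]
grasp -168 [-6.74207795e-01  7.33662541e-01  1.45182175e+00 -4.44089210e-16
  9.56108367e-01  2.25794535e+00]
lock 81 [ 2.90155949e-01  4.19674665e-01  1.70192496e+00 -4.44089210e-16
  1.01999303e+00 -1.12356075e+00]
lock -99 [ 2.90155949e-01  4.19674665e-01  1.70192496e+00 -4.44089210e-16
  1.01999303e+00  2.01803191e+00]
lock 1 [ 2.90155949e-01  4.19674665e-01  1.70192496e+00 -4.44089210e-16
  1.01999303e+00  2.72702656e-01]
lock -179 None
red 1022 med [ 0.5434 -0.3743  0.1032]
898 (array([ 0.54379797, -0.3764364 ]), array([58.9515152 ,  9.18249702]), -78.44150257110596) [ 0.54331767 -0.37521106  0.10328919] (array([ 0.54269141, -0.37390515]), array([64.47923279, 10.10387707]), -77.80396938323975)
blue 1168 med [ 0.5223 -0.2731  0.1033]
1145 (array([ 0.52223944, -0.2742326 ]), array([49.67160416,  9.43248749]), -77.74682903289795) [ 0.52222486 -0.27320396  0.10321646] (array([ 0.52232965, -0.27452908]), array([49.10641098,  9.52462006]), -78.1257266998291)
2.3833 [{'at': [0.5434, -0.3732, 0.0578], 'confidence': 0.71}, {'at': [0.6744, -0.2891, 0.0736], 'confidence': 0.58}]
```

View pics/w1.png

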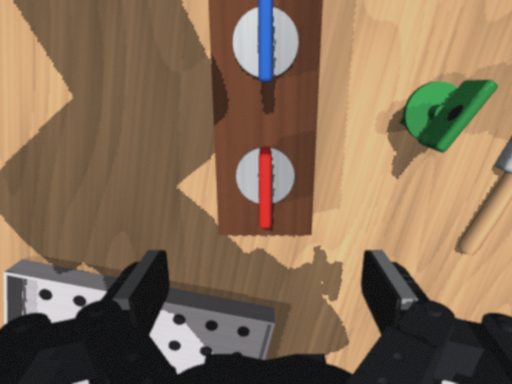

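```bash
python3 - <<'E'
import cv2
p=cv2.imread("pics/w1.png")[0:250,190:390]; cv2.imwrite("pics/w1c.png",cv2.resize(p,None,fx=2.4,fy=2.4,interpolation=cv2.INTER_CUBIC))
E
```

```text
(no output)
```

View pics/w1c.png

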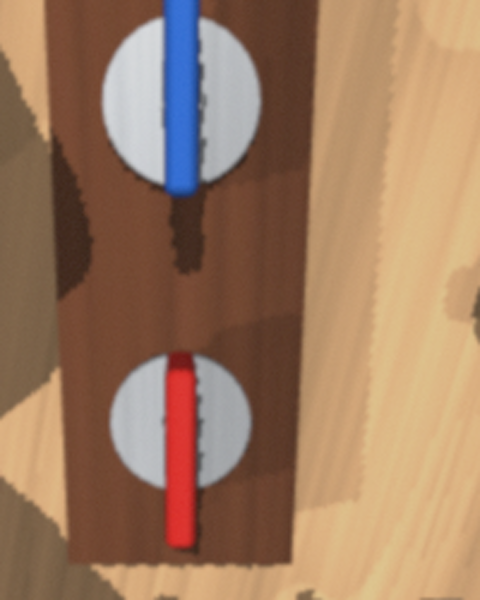

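The red key stands upright in the rack at crop (180,450) and blue stands at (182,100). I'll look at the lock with the empty hand before grasping.

```bash
python3 - <<'E'
from h import *
D=np.radians
manip.move_ptp([.545,-.2,.27],down(D(40)))
manip.move_ptp([.513,.202,.27],down(D(81)))
p,d=manip.grab_frame("wrist"); c=manip.get_calibration("wrist")
np.savez("lock.npz",p=p,d=d,**c); cv2.imwrite("pics/w2.png",p[:,:,::-1])
m=mask(p,"red"); uv,P=near(c,m,.156,(.513,.202),.07)
print("ring",len(uv),rect(P),np.median(cloud(c,d,m),0))
e=cv2.fitEllipse(cv2.convexHull(uv.astype(np.int32))); print(plane(c,[e[0]],.156))
g=p.max(2)<45
uv,P=near(c,g,.156,P.mean(0)[:2],.03); print("slot",len(uv),rect(P),P.mean(0))
print(manip.current_time(),manip.look_for("wrist","keyhole"))
E
```

```text
ring 2984 (array([0.51123819, 0.20186072]), array([86.40006256, 86.22717285]), 58.554691314697266) [0.50320467 0.20293148 0.15403608]
[[0.50932845 0.20212973 0.156     ]]
slot 1171 (array([0.51070071, 0.20209729]), array([49.05279541, 42.96103668]), -7.983299255371094) [0.51172927 0.20156845 0.156     ]
4.7583 [{'at': [0.4785, 0.224, 0.1491], 'confidence': 0.68}]
```

View pics/w2.png

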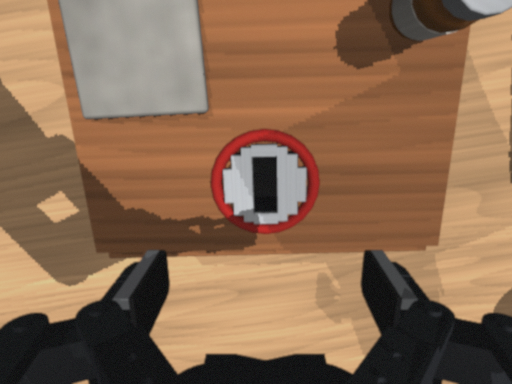

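Ring centred at (265,181), slot at about (265,184) and close to upright in the picture. I'll isolate the slot blob, then grasp.

```bash
python3 - <<'E'
from h import *
z=np.load("lock.npz"); p,d=z["p"],z["d"]; c={k:z[k] for k in("camera_matrix","R","t")}
for th in (45,90):
    n,l=cv2.connectedComponents((p.max(2)<th).astype(np.uint8))
    v,u=np.nonzero(l==l[184,265]); uv=np.c_[u,v]; P=plane(c,uv,.156); print(th,len(u),u.min(),u.max(),v.min(),v.max(),rect(P),P.mean(0))
n=(p.min(2)>120); uv,P=near(c,n,.156,(.511,.202),.04); print(np.median(cloud(c,d,n&(mask(p,"red")==0)&(np.abs(np.indices(n.shape)[0]-184)<40)&(np.abs(np.indices(n.shape)[1]-265)<40)),0))
# cabinet front edge direction is -x of image: 
print(plane(c,[[97,252],[440,246],[84,118],[207,111]],.150).round(4))
E
python3 - <<'E'
from h import *
D=np.radians
manip.move_ptp([.5437,-.3755,.20],down(D(11.8)))
manip.set_gripper(.6)
manip.move_l([.5437,-.3755,.070],max_speed=.12)
manip.set_gripper(0,40)
print(manip.current_grip_width(),manip.current_force().round(2) )
manip.move_l([.5437,-.3755,.17],max_speed=.12)
print(manip.current_grip_width(),manip.current_force().round(2),manip.current_time())
p,d=manip.grab_frame("wrist"); cv2.imwrite("pics/w3.png",p[:,:,::-1])
E
```

```text
45 1164 253 275 158 211 (array([0.5126897, 0.2010741]), array([44.65349197, 17.3473835 ]), -8.571891784667969) [0.51187912 0.20152851 0.156     ]
90 1328 252 276 157 212 (array([0.51273468, 0.20108659]), array([46.32820511, 18.97753525]), -8.595191955566406) [0.51211943 0.20147357 0.156     ]
[0.51038573 0.20500756 0.15564558]
[[0.5518 0.0458 0.15  ]
 [0.5935 0.3437 0.15  ]
 [0.4387 0.0715 0.15  ]
 [0.4486 0.1667 0.15  ]]
0.10747828480474222 [-0.14  0.72  2.75]
0.10664873583048662 [-0.08 -0.34 -0.74] 9.9917
```

View pics/w3.png

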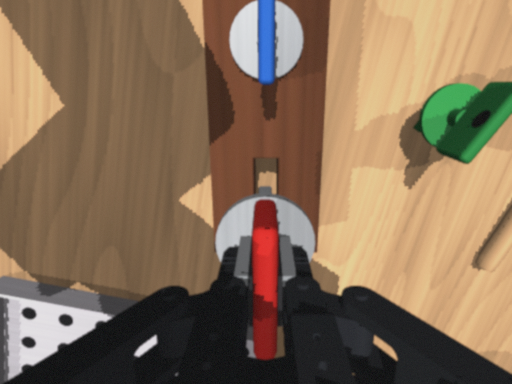

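Key is held: red handle runs (265,200)-(265,357), rack slot is empty at (265,170), blue still stands. I'll check the offset along the jaws.

```bash
python3 - <<'E'
from h import *
p,d=manip.grab_frame("wrist"); c=manip.get_calibration("wrist"); t=manip.current_ee_pos();R=manip.current_tcp_rot()
m=mask(p,"red"); C=cloud(c,d,m); T=(C-t)@R
T=T[(abs(T[:,1])<.02)]; print(len(T),np.percentile(T,[1,25,50,75,99],axis=0).round(4))
top=T[abs(T[:,0]-np.median(T[:,0]))<.004]; print(top.min(0),top.max(0)); print(rect(top[:,[1,2]]))
uv=np.argwhere(m)[:,::-1]; P=(plane(c,uv,t[2]+.034)-t)@R; P=P[abs(P[:,1])<.02]; print(np.percentile(P[:,2],[.5,99.5]))
E
```

```text
3594 [[-0.0344 -0.0052 -0.029 ]
 [-0.0333 -0.0026 -0.0235]
 [-0.0328 -0.0004 -0.0091]
 [-0.0319  0.0018  0.0094]
 [-0.0064  0.0041  0.0284]]
[-0.03575668 -0.00532237 -0.02930134] [-0.02878962  0.00444519  0.03063685]
(array([-0.00056345,  0.00065674]), array([59.93789291,  9.73777771]), -89.66740173101425)
[-0.03888461  0.02780752]
```

```bash
python3 - <<'E'
from h import *
D=np.radians
manip.move_l([.5437,-.3755,.30],max_speed=.2)
xy=[.5120,.2015]; R=down(D(81.4))
manip.move_ptp(xy+[.30],R)
manip.move_l(xy+[.230],max_speed=.12)
p,d=manip.grab_frame("wrist"); cv2.imwrite("pics/w4.png",p[:,:,::-1])
p,d=manip.grab_frame("scene"); cv2.imwrite("pics/s4.png",cv2.resize(p[120:270,240:440,::-1],None,fx=4,fy=4))
print(manip.current_force().round(2),manip.current_time(),manip.current_ee_pos())
E
```

```text
[ 1.04 -0.33 -1.07] 13.8 [0.51245118 0.20159588 0.23093041]
```

View pics/w4.png

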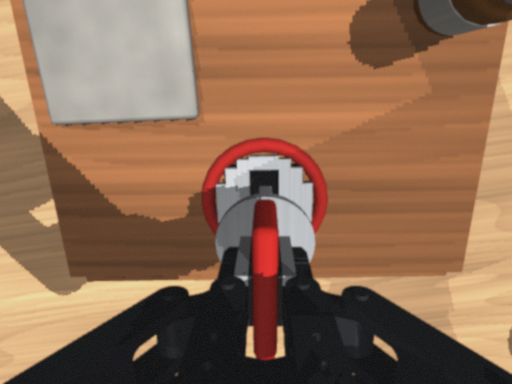

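View pics/s4.png

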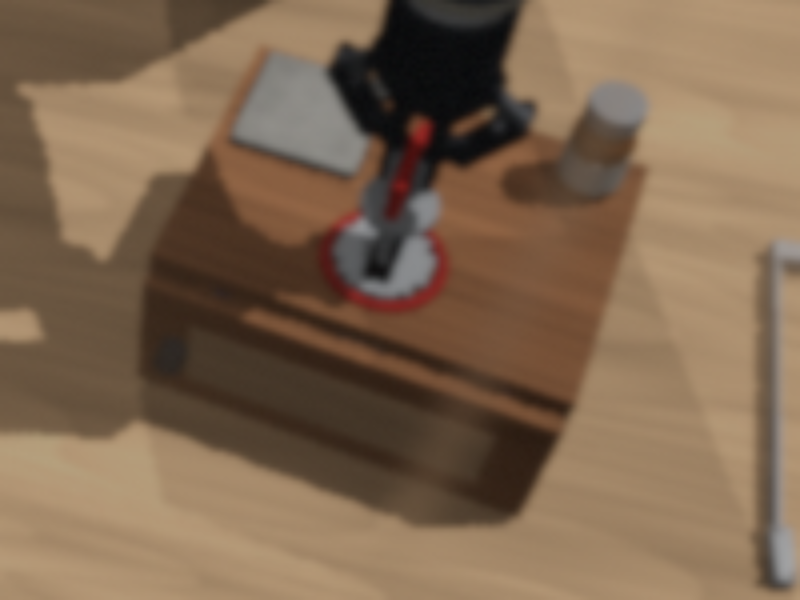

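Key is over the slot (wrist: slot at (264,182) in line with the handle at x=265). Inserting in steps while watching the force.

```bash
python3 - <<'E'
from h import *
for z in (.220,.213,.207,.200,.192,.184,.179,.1765):
    manip.move_l([.5120,.2015,z],max_speed=.06)
    f=manip.current_force(); print(z,f.round(1),manip.current_ee_pos().round(4),manip.current_grip_width().round(4) if hasattr(manip.current_grip_width(),'round') else '')
    if abs(f[2])>8 or np.hypot(f[0],f[1])>8: print("contact"); break
print(manip.current_time())
p,d=manip.grab_frame("wrist"); cv2.imwrite("pics/w5.png",p[:,:,::-1])
E
```

```text
0.22 [-0.5  1.  -0.6] [0.5118 0.2015 0.2196] 
0.213 [ 0.1  0.1 -1.2] [0.5118 0.2014 0.2126] 
0.207 [-0.2  0.3 -0.8] [0.5118 0.2015 0.2066] 
0.2 [-0.6  1.1 -0.4] [0.5118 0.2015 0.1995] 
0.192 [ 0.  -0.1 -1.8] [0.5118 0.2014 0.1916] 
0.184 [-1.   0.5 -0.4] [0.5118 0.2014 0.1835] 
0.179 [-0.4  0.4 -1. ] [0.5119 0.2015 0.1787] 
0.1765 [ 0.2 -0.  -0. ] [0.512  0.2015 0.1765] 
15.9667
```

View pics/w5.png

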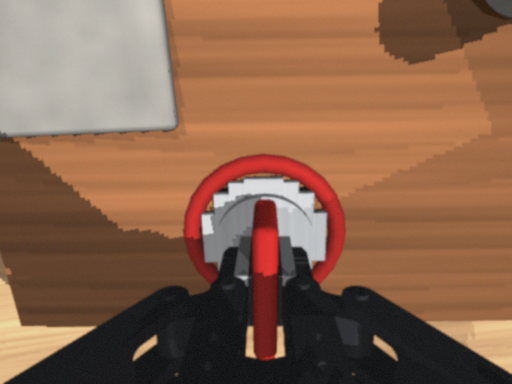

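Blade is in cleanly with no force. The collar sits inside the ring. I'll press down until it seats.

```bash
python3 - <<'E'
from h import *
for z in np.arange(.1755,.169,-.001):
    manip.move_l([.5120,.2015,z],max_speed=.03)
    f=manip.current_force(); print(round(z,4),f.round(1),manip.current_ee_pos().round(4))
    if f[2]>10: break
print(manip.current_time())
E
```

```text
0.1755 [-3.8 -0.3  6.7] [0.512  0.2015 0.1763]
0.1745 [-6.8 -2.3 17.1] [0.5121 0.2015 0.1762]
16.5167
```

Seated (17 N at z=0.1762). Now the turn, in steps.

```bash
python3 - <<'E'
from h import *
D=np.radians
manip.move_l([.5120,.2015,.1758],max_speed=.03)
for a in (15,30,45,60,72,83):
    manip.move_l([.5120,.2015,.1758],attitude=down(D(81.4-a)),max_speed=.05)
    R=manip.current_tcp_rot(); f=manip.current_force()
    print(a,np.degrees(np.arctan2(R[1,1],R[0,1])).round(1),f.round(1),np.array(manip.current_ft_torque()).round(2),manip.current_ee_pos().round(4),manip.current_time())
    if np.linalg.norm(f)>40: break
manip.dwell(1)
p,d=manip.grab_frame("wrist"); cv2.imwrite("pics/w6.png",p[:,:,::-1])
p,d=manip.grab_frame("scene"); cv2.imwrite("pics/s6.png",cv2.resize(p[120:270,240:440,::-1],None,fx=4,fy=4))
E
```

```text
15 66.4 [1.  0.  5.4] [-0.07  0.07 -0.05] [0.5125 0.2016 0.1763] 17.175
30 51.6 [0.8 2.1 4.8] [ 0.16 -0.17 -0.03] [0.5126 0.2018 0.1763] 17.5833
45 36.7 [2.7 3.4 5.3] [ 0.41 -0.49 -0.08] [0.5127 0.2019 0.1763] 17.9917
60 21.7 [4.3 3.2 4.7] [ 0.53 -0.68  0.  ] [0.5129 0.202  0.1764] 18.4
72 9.7 [4.6 3.2 4.4] [ 0.61 -0.82  0.05] [0.513  0.202  0.1764] 18.7583
83 -1.3 [4.8 3.3 6.3] [ 0.68 -0.95  0.02] [0.5132 0.202  0.1764] 19.1
```

View pics/w6.png

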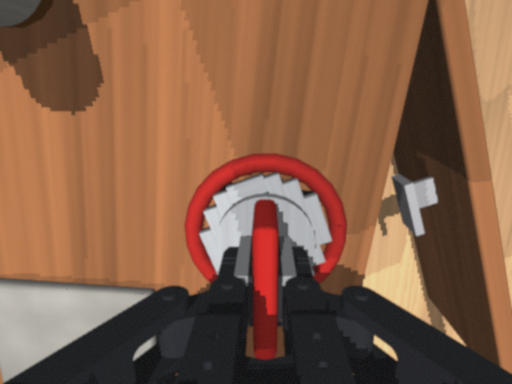

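View pics/s6.png

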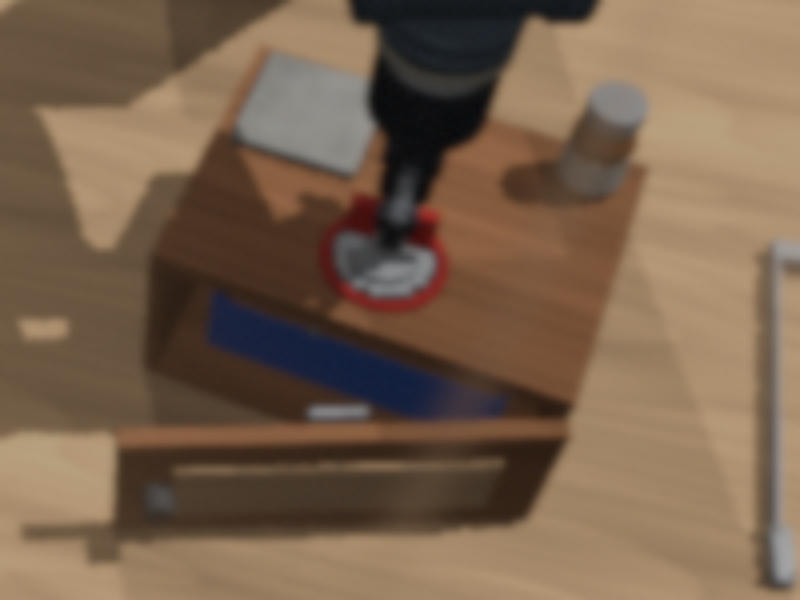

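Door is ajar (scene crop, lower middle), and the core has turned. Releasing and retreating straight up.

```bash
python3 - <<'E'
from h import *
manip.set_gripper(.55)
print(manip.current_force().round(1),manip.current_grip_width())
x,y,z=manip.current_ee_pos()
manip.move_l([x,y,.30],max_speed=.12)
p,d=manip.grab_frame("wrist"); cv2.imwrite("pics/w7.png",p[:,:,::-1]); c=manip.get_calibration("wrist")
C=cloud(c,d,mask(p,"red")); C=C[C[:,2]>.19]; print("handle top",len(C),rect(C),np.median(C,0))
manip.dwell(.5)
p,d=manip.grab_frame("scene"); cv2.imwrite("pics/s7.png",cv2.resize(p[:,:,::-1],(800,600)))
print(manip.current_force().round(1),manip.current_time())
E
```

```text
[-0.8 -0.1 -0.8] 0.5520831500189923
handle top 988 (array([0.51278967, 0.20164343]), array([59.20640182,  9.94001961]), 88.71022033691406) [0.51293207 0.20369432 0.2091558 ]
[ 0.   0.2 -0.4] 22.4333
```

View pics/w7.png

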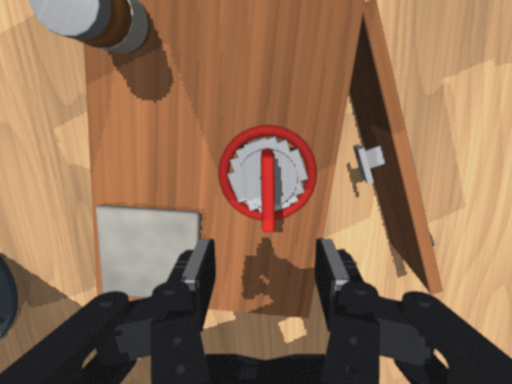

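View pics/s7.png

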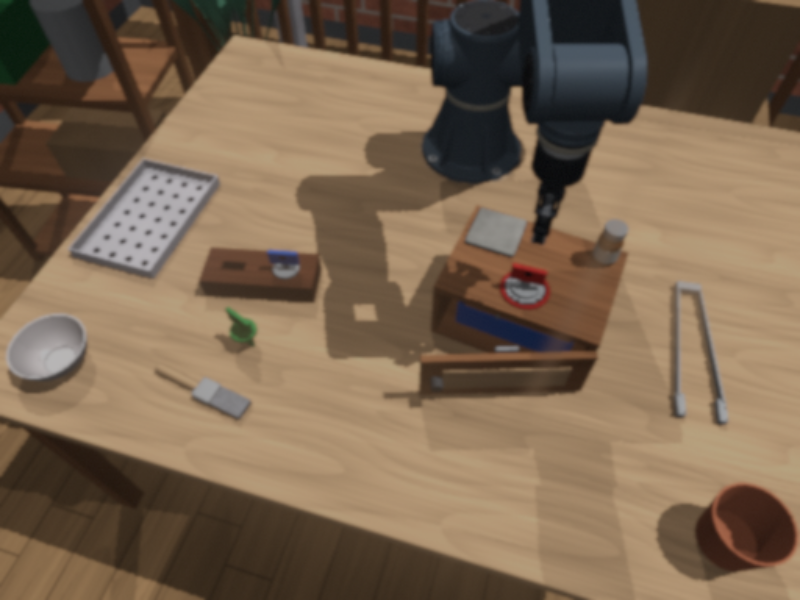

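Red key stands in the lock (wrist (268,190), handle top z=0.209 against 0.210 expected when home). The door is ajar, blue is untouched at scene (284,258), and the hand is clear.

```bash
python3 -c "
from bench import manip
manip.sign_off(); print(manip.current_time())"
```

```text
the job is handed in; nothing more can be done
the job is handed in; nothing more can be done
```

The red key is in the ringed keyhole and turned, and the cabinet door has sprung ajar. I let go of the key, moved the arm clear and handed the job in at about 22.4 s of the 48 s allowed.

- **Insertion:** the key went in with almost no force and seated under a light press (17 N peak).
- **Turn:** I turned it 83° clockwise.
- **Red key after release:** it stands in the lock with its handle top at 0.209 m (0.210 m expected when home). The handle has turned about 83° from its starting direction.
- **Door:** it stands open in both the wrist and scene pictures. I did not measure its angle.
- **Everything else:** the blue key is still in its rack slot and nothing else looks moved. The tool force reads near zero.
- **Disagreements:** the networks also reported the green look-alike as the red key, and their keyhole readings were 2 to 4 cm off. I used my own colour and depth measurements for the positions. The scene and wrist cameras placed the ring 7 to 9 mm apart, and I went by the close wrist view.

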